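# Put out a coaster for the cup

## Task

Slide the top coaster all the way out of the spring-loaded caddy onto the caddy's shelf, so that the next coaster comes up into its place and the others stay in the caddy. Then set the green cup down gently, upright, in the recess of that coaster and let go of it, leaving everything else on the table where it is.

Things in the scene. Friction and masses are not known exactly. Their poses are not given: they have to be found in the camera images.
- caddy: White coaster caddy, fixed to the table, 235 mm long (x) by 115 mm wide (y), 73 mm high. Origin on the table near its middle, z up. At the -x end is the magazine, a square well holding a stack of four coasters; at the +x end the open shelf. The top coaster slides out along the caddy's +x.
- magazine (a point): Centre of the magazine, 60 mm behind (-x) the caddy's origin, 69 mm up. A steel lip 4 mm thick along each side overhangs the top coaster's rim by 5 mm; 86 mm between the lips is open from above. The front wall, x = -10 mm in the caddy, is only 53.5 mm high: it stops all coasters but the top one, whose underside is 1.5 mm above it (55 mm up).
- shelf (a point): On the caddy's flat shelf, 53.5 mm up, 56 mm ahead (+x) of the caddy's origin: a good place for the coaster's centre. The shelf has side rims 5 mm high, 103 mm apart, and an 8 mm high end stop that lets the coaster's centre go to x = 67 mm in the caddy. The coaster is clear of the stack once its centre is past x = 38 mm.
- lift (a joint): Height in m of the sprung platform under the stack: about 0.001 with four coasters, 0.015 once one is out and the next is up at the lips. The spring holds the stack against the lips with about 4 N; pressing down harder sinks the stack and the top coaster then catches on the front wall. Sliding it out takes some 4 to 8 N.
- coaster_1: Top coaster, blue plastic, 75 g, 96 x 96 mm, 14 mm thick: a 5 mm plate with a raised rim 6 mm wide and 9 mm high, leaving a square recess 84 mm wide. Origin at the centre of its underside, axes parallel to the caddy's at the start; recess floor 5 mm, rim top 14 mm above it. A fingertip in the recess can slide it by pushing the inside of the +x rim.
- coaster_2: Second coaster, yellow, same shape; origin at the centre of its underside. It is to rise 14 mm, to where the top one was (underside 55 mm above the table).
- coaster_3: Third coaster, blue, same shape and origin; stays in the magazine.
- coaster_4: Bottom coaster, yellow, same shape and origin; stays in the magazine.
- cup: Green ceramic cup without handle, 85 mm high, 62 mm across the rim, tapering a little towards the foot, about 200 g, standing upright and empty on the table. Origin at the centre of its underside, z up. To be gripped by the outside some 20 mm below its rim.
- lunchbox: Orange plastic lunchbox with white clips, 130 x 200 x 67 mm; origin at the centre of its underside. Leave alone.
- eraser: Red silicone eraser, 60 x 28 x 14 mm; origin at the centre of its underside. Leave alone.
- set_square: Wooden set square, legs 150 mm, 5 mm thick, lying flat; origin at the middle of one leg's underside. Leave alone.
Not all that is in view belongs to the job. Leave any orange, pink or white look-alike of the coaster_1 alone.

How it is judged:
By the outcome, as a careful person would: the job done as asked, in the order asked, and still so for the second after the job is handed in, with the robot touching nothing.
It also fails if it takes over 51 s, if anything falls off the work surface, if the arm or the gripper's body presses on something with over 40 N, if the wrist force passes 120 N, or if a joint passes its speed limit or range.

## Robot

A 6-joint arm with a two-finger parallel gripper is mounted at the origin on the work surface. World frame = base frame: x ahead of the robot, y to its left, z up, the work surface at z = 0. Lengths are in m, angles in rad, forces in N, time in s.
With the tool pointing down it reaches from about 0.375 to 0.9 m from the base axis. Payload 3.1 kg.
Tool frame: the origin (TCP) lies on the centre line of the jaws, within the pads' length; the fingertips stand robot.tip_reach ahead of it and the grasp point (between the pads) lies 8 mm behind it (robot.tip_reach is the distance from the TCP to the fingertips, in m); z points along the fingers, y is the line along which they close (so a half turn about z gives the same grasp; the last joint's range is limited). The gripper opens to 87 mm and grips with 3 to 60 N. Pads are 19 mm wide; open, the fingers measure 117 mm over their backs; the gripper's body (75 mm by 190 mm) begins 51 mm behind the grasp point.
Start: joints at [1.089, 0.527, 1.433, -0, 1.181, -0.178], TCP at [0.186, 0.597, 0.211] pointing down, gripper open.
Joint ranges: [-3.08, 3.08], [-0.75, 2.2], [0.22, 2.44], [-1.43, 4.57], [0, 2.65], [-2.85, 2.85]. Speed limits (rad/s): [2.79, 2.79, 3.14, 3.14, 3.14, 3.14].

## Interface

Orientations are given as a unit quaternion [x, y, z, w].
In Python, from rig import robot gives the robot as it stands.
- The arm moves only by the tool jog_arm, never from a script. Its argument "motion" is one flat list of numbers, 7 for each row, row after row: the shift along the tool's x, y, z scaled (see below), then the turn, a rotation vector about the tool's x, y, z scaled (see below), then the gripper's target within -1 to 1 (shut at 1, half-way at 0, fully open at -1). In form: [x, y, z, rx, ry, rz, hand, x, y, z, rx, ry, rz, hand, ...]. A call has 1 to 12 rows; each row shifts and turns the commanded pose from where the row before left it, along the tool's axes as they then stand; what a row does not reach is not made up. The controller multiplies each number of a shift by 4 cm and each number of a turn by 4 degrees. A row lasts 1/8 s, in which the tool goes at most 62.5 mm and 10.7 degrees, less where a joint would pass 70% of its speed; a pose out of reach is approached as far as the arm can. A call with a number of a shift or a turn outside -1 to 1 is refused whole. A call with a gripper value outside its range is refused whole. The fingers move at their own pace and stop on an object; "grip_force" is the grip in N (left out, the last holds). Time passes only in rows, so rows that do not move let the fingers close. It gives the time, the measured TCP pose, the force, the opening and the grip force at its end, in the units of the state.
- robot.get_obs(): the state, without advancing time (a new reading comes with each control period).
- robot.camera(name): name is "scene" or "side" or "wrist"; returns the picture (480x640x3 uint8, blue, green, red); there is no depth.
- robot.calibration(name): a dict with "fx", "fy", "cx", "cy" (pixels), "R" (3x3) and "t" (3): a world point X has camera coordinates R X + t; the wrist camera has in their place "T_tool_cam" (4x4, takes a point from camera to tool coordinates, whose origin is the TCP and whose axes are the flange's). Camera axes: x right, y down, z forward; pixel columns grow to the right and rows downward; lengths in m; the calibration is good to about 2 mm. A picture is of the moment at which its call begins: read the wrist's pose just before it. calibration takes no time and is no camera call.
- robot.hand_in(): hands the job in; it is judged then, once.
The state is a dict: "time": time; "q": joint angles; "joint_velocities": joint speeds; "joint_torque": joint torques, N m; "position": TCP position; "tool_rot": TCP orientation; "ft_force": force on the tool from outside, world axes, zero at the start; "moment": the same for the moment, N m; "grip_width": finger opening in m; "grip_force": force on a finger pad.
Only numpy, scipy, OpenCV 4.12 (cv2) and the standard library are available. Lean on these libraries where they do the work, as an engineer would, in place of code of your own. Each camera call takes 0.05 s, during which the arm holds its last target. There are 200 camera calls.

## Working session

There is one attempt and no reset: what is moved stays moved. The work goes in short steps, Python scripts to look and compute and a tool call to move; the robot and the scene stay as the last step left them, time stands still between calls to the robot, and variables do not carry over. Pictures are saved under pics/ and viewed, at most 10 in all, crops included, and the job is handed in when it is done.

Besides the shell and the picture viewer there is one more tool, called after "Call:" as name(argument=value, ...) on one line, values as JSON. jog_arm: Moves the arm, as the interface text tells. Shifts and turns lie within -1 to 1; 1 stands for 4 cm of shift or 4 degrees of turn. Its arguments: {"type":"object","properties":{"motion":{"type":"array","items":{"type":"number"}},"grip_force":{"type":"number"}},"required":["motion"]}

```bash
ls; mkdir -p pics; python3 - <<'E'
from rig import robot
import cv2
print(robot.get_obs()); print(robot.tip_reach)
for n in("scene","side"):
    cv2.imwrite(f"pics/{n}0.png",robot.camera(n)); print(n,robot.calibration(n))
print(robot.calibration("wrist"))
E
```

```text
pics
{'time': 0.0, 'q': array([ 1.08946683e+00,  5.28471171e-01,  1.43392446e+00, -7.05956386e-06,
        1.18139976e+00, -1.78506490e-01]), 'joint_velocities': array([-9.66745171e-05,  1.19557128e-04, -9.74108393e-05, -4.08477138e-05,
        1.09886595e-03,  9.73919878e-04]), 'joint_torque': array([-9.55205996e-05, -4.40038848e+01, -1.76590258e+01,  6.32888381e-02,
        5.82824077e-02, -1.55378684e-04]), 'position': array([0.18599925, 0.59587256, 0.21006155]), 'tool_rot': array([ 1.50832216e-01,  9.88558764e-01, -1.04302588e-03, -3.53716604e-04]), 'ft_force': array([-0.8031563 , -1.06635517, -0.42115246]), 'moment': array([-0.00405903, -0.02001426, -0.00228787]), 'grip_force': 0.0, 'grip_width': 0.0871485214165857}
0.011
scene {'fx': 526.6622531080576, 'fy': 526.6622531080576, 'cx': 317.8208190085542, 'cy': 248.0874431811971, 'R': array([[ 0.83493023,  0.55030648, -0.00736826],
       [ 0.45602854, -0.69926194, -0.55051859],
       [-0.30810629,  0.45628447, -0.83479039]]), 't': array([-0.43053784, -0.21576648,  1.31517284])}
side {'fx': 470.1884309049628, 'fy': 470.1884309049628, 'cx': 322.10427981685916, 'cy': 235.60031592118398, 'R': array([[-0.72687668, -0.6867121 , -0.00876277],
       [-0.44758464,  0.48336339, -0.75234821],
       [ 0.52088222, -0.54294229, -0.65870736]]), 't': array([0.35408576, 0.3134055 , 0.61749447])}
{'fx': 376.9654030920105, 'fy': 376.9654030920105, 'cx': 315.80123721120134, 'cy': 242.72438380408056, 'T_tool_cam': array([[ 3.42781815e-04, -9.68104722e-01, -2.50545665e-01,
         6.67640316e-02],
       [ 9.99999594e-01,  1.22924779e-04,  8.93160997e-04,
         7.62467480e-04],
       [-8.33875108e-04, -2.50545870e-01,  9.68104370e-01,
        -1.73812955e-01],
       [ 0.00000000e+00,  0.00000000e+00,  0.00000000e+00,
         1.00000000e+00]])}
```

View pics/scene0.png

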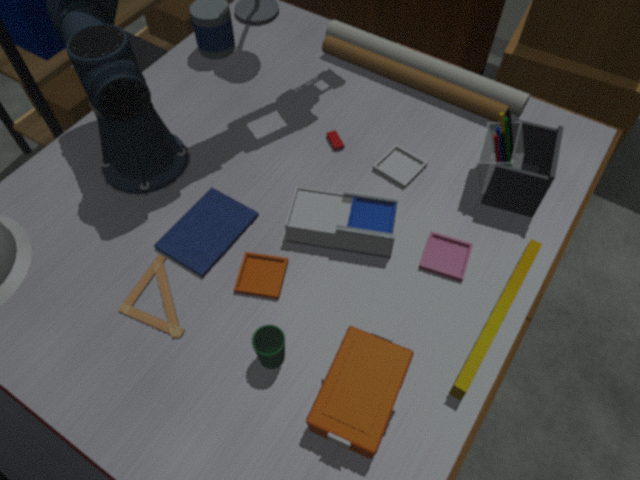

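View pics/side0.png

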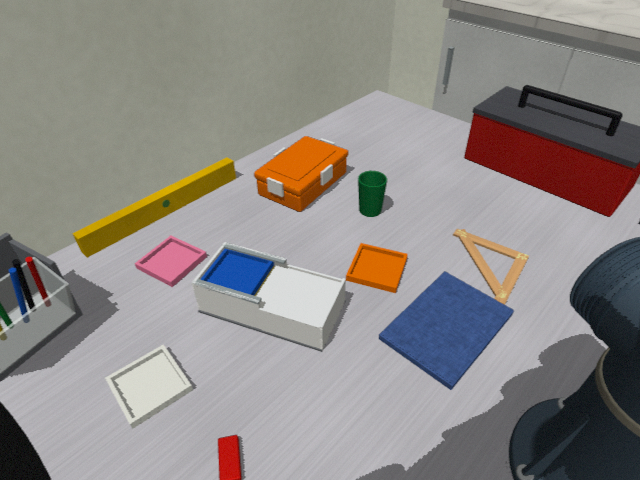

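The scene view shows the caddy around (342,222), with the blue coaster at its right end (372,214) and the shelf to the left. The green cup is at (269,345). The side view shows the coaster at (237,272), the shelf at (305,300) and the cup at (371,193).

```bash
python3 - <<'E'
import cv2,numpy as np
a=cv2.imread("pics/scene0.png");b=cv2.imread("pics/side0.png")
def c(im,x,y,w,h,s):return cv2.resize(im[y:y+h,x:x+w],None,fx=s,fy=s,interpolation=cv2.INTER_CUBIC)
# scene crop origin(280,180) 130x80 x6 ; side crop (185,235) 
cv2.imwrite("pics/c1.png",c(a,280,180,130,80,6))
cv2.imwrite("pics/c2.png",c(b,185,235,170,120,4.7))
for n,im in(("scene",a),("side",b)):
    h=cv2.cvtColor(im,cv2.COLOR_BGR2HSV)
    m=cv2.inRange(h,(50,120,20),(85,255,255))
    k,_,st,ce=cv2.connectedComponentsWithStats(m)
    print(n,[(st[i],ce[i]) for i in range(1,k) if st[i,4]>100])
E
```

```text
scene [(array([505, 117,   7,  44, 154], dtype=int32), array([507.55194805, 137.90909091]))]
side [(array([ 359,  171,   27,   46, 1048], dtype=int32), array([371.17270992, 192.34828244])), (array([  0, 304,  12,  22, 106], dtype=int32), array([  4.27358491, 315.47169811]))]
```

View pics/c1.png

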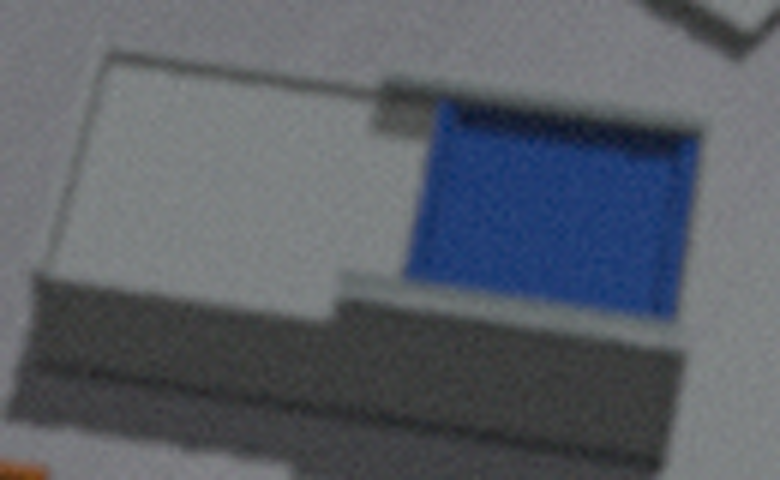

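View pics/c2.png

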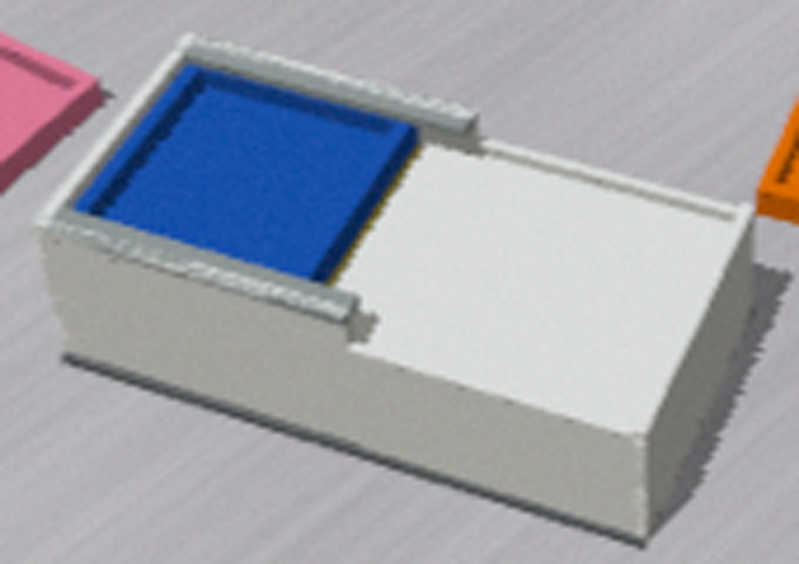

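The crops give the caddy's corners. In crop c1 the shelf end is at (40,278) and (108,52), and the magazine end is at (685,345) and (655,470). In crop c2 the coaster's front edge starts at (418,130), the shelf-end corners are at (750,208), (645,437) and (645,545), and the magazine-end base is at (65,355).

```bash
cat > h.py <<'E'
from rig import robot
import cv2,numpy as np
from scipy.optimize import least_squares
from scipy.spatial.transform import Rotation as Ro
C={n:robot.calibration(n) for n in("scene","side","wrist")}
def proj(n,X):
    c=C[n]; p=np.atleast_2d(X)@c["R"].T+c["t"]
    return np.c_[c["fx"]*p[:,0]/p[:,2]+c["cx"],c["fy"]*p[:,1]/p[:,2]+c["cy"]]
def ray(n,uv,z,obs=None):
    c=C[n]; d=np.array([(uv[0]-c["cx"])/c["fx"],(uv[1]-c["cy"])/c["fy"],1])
    if n=="wrist":
        T=np.eye(4);T[:3,:3]=Ro.from_quat(obs["tool_rot"]).as_matrix();T[:3,3]=obs["position"]
        T=T@c["T_tool_cam"];o=T[:3,3];d=T[:3,:3]@d
    else: o=-c["R"].T@c["t"];d=c["R"].T@d
    return o+d*(z-o[2])/d[2]
def caddy(p,X):
    X=np.asarray(X,float);return X@Ro.from_euler('z',p[2]).as_matrix().T+[p[0],p[1],0]
E
python3 - <<'E'
from h import *
L=.1175;W=.0575
sc=[((40,278),(L,W,.0615)),((108,52),(L,-W,.0615)),((685,345),(-L,W,.073)),((655,470),(-L,W,0)),((405,280),(-.012,.043,.071)),((440,100),(-.012,-.043,.069))]
sd=[((418,130),(-.012,.043,.069)),((750,208),(L,W,.0615)),((645,437),(L,-W,.0615)),((645,545),(L,-W,0)),((65,355),(-L,-W,0)),((188,38),(-L,W,.073)),((40,222),(-L,-W,.073))]
f=lambda q,o,s:(np.array(q)+.5)/s-.5+o
S=np.array([f(a,(280,180),6) for a,_ in sc]);D=np.array([f(a,(185,235),4.7) for a,_ in sd])
XS=[b for _,b in sc];XD=[b for _,b in sd]
r=lambda p:np.r_[(proj("scene",caddy(p,XS))-S).ravel(),(proj("side",caddy(p,XD))-D).ravel()]
g=ray("scene",(342,222),.06)
s=min((least_squares(r,[g[0],g[1],y],loss="soft_l1") for y in(0,1.5,3,-1.5)),key=lambda s:s.cost)
print("caddy",s.x,np.degrees(s.x[2]));print(r(s.x).reshape(-1,2).round(1))
a=cv2.imread("pics/scene0.png")[310:380,235:305].astype(int)
m=((a[...,1]>a[...,2]*1.3)&(a[...,1]>a[...,0]*1.15)).astype(np.uint8)
k,_,st,_=cv2.connectedComponentsWithStats(m);b=st[1+np.argmax(st[1:,4])];print(b)
B1=np.array([235+b[0],310+b[1],235+b[0]+b[2],310+b[1]+b[3]])-.5;B2=np.array([359,171,386,217])-.5
t=np.linspace(0,2*np.pi,60)
def cup(p):
    X=np.vstack([np.c_[p[0]+q*np.cos(t),p[1]+q*np.sin(t),0*t+z] for q,z in((.031,.085),(.025,0))])
    o=[]
    for n,B in(("scene",B1),("side",B2)):
        u=proj(n,X);o.append(np.r_[u.min(0),u.max(0)]-B)
    return np.concatenate(o)
q=least_squares(cup,ray("scene",(268,338),.085)[:2]);print("cup",q.x,cup(q.x).round(1))
for n in("scene","side"):
  im=cv2.imread(f"pics/{n}0.png")
for nm,uv,n in(("eraser",(335,140),"scene"),("lunch",(361,385),"scene"),("orange",(262,275),"scene"),("ssq",(158,262),"scene")):
  print(nm,ray(n,uv,.06 if nm=="lunch" else .01))
for c in((-.06,0,.069),(.056,0,.0535)):print(caddy(s.x,[c]))
E
```

```text
caddy [ 0.52138503  0.0936393  -2.75506913] -157.8538336884797
[[-1.4 -0.6]
 [-1.1 -3.5]
 [ 1.1  2.4]
 [ 2.3  0.4]
 [-1.3  0.4]
 [-0.7 -0.2]
 [-0.1 -1.6]
 [ 1.6 -1.9]
 [-0.4 -0. ]
 [-0.   0.6]
 [-0.6  1. ]
 [ 0.2 -2.9]
 [-3.3  0.9]]
[ 17  15  33  40 611]
cup [ 0.56649893 -0.23923654] [ 0.1 -2.5  1.1  3.  -0.7 -0.2  1.9  1. ]
eraser [0.36213001 0.31236254 0.01      ]
lunch [ 0.74971882 -0.21486052  0.06      ]
orange [ 0.44483772 -0.10820747  0.01      ]
ssq [ 0.23657028 -0.20523261  0.01      ]
[[0.57695854 0.11625754 0.069     ]]
[[0.46951642 0.07252894 0.0535    ]]
```

Call:
jog_arm(motion=[0, 0, 0, 0, 0, -0.99, 1, 0, 0, 0, 0, 0, -0.99, 1, 0, 0, 0, 0, 0, -0.99, 1, 0, 0, 0, 0, 0, -0.99, 1, 0, 0, 0, 0, 0, -0.99, 1, 0, 0, 0, 0, 0, -0.99, 1, 0, 0, 0, 0, 0, -0.99, 1, 0, 0, 0, 0, 0, -0.99, 1, 0, 0, 0, 0, 0, -0.99, 1, 0, 0, 0, 0, 0, -0.99, 1])

```text
time: 1.35
position: [0.1861, 0.5962, 0.2105]
tool_rot: [-0.194, 0.981, -0.001, -0.0]
ft_force: [-0.1, -0.7, 1.1]
grip_width: 0.0018
grip_force: 0.0
```

Call:
jog_arm(motion=[-0.3, -0.98, 0, 0, 0, 0, 1, -0.3, -0.98, 0, 0, 0, 0, 1, -0.3, -0.98, 0, 0, 0, 0, 1, -0.3, -0.98, 0, 0, 0, 0, 1, -0.3, -0.98, 0, 0, 0, 0, 1, -0.3, -0.98, 0, 0, 0, 0, 1, -0.3, -0.98, 0, 0, 0, 0, 1, -0.3, -0.98, 0, 0, 0, 0, 1, -0.3, -0.98, 0, 0, 0, 0, 1, -0.3, -0.98, 0, 0, 0, 0, 1, -0.3, -0.98, 0, 0, 0, 0, 1, -0.3, -0.98, 0, 0, 0, 0, 1])

```text
time: 2.85
position: [0.4982, 0.2145, 0.2107]
tool_rot: [-0.193, 0.981, 0.0, -0.0]
ft_force: [0.7, -0.0, 0.4]
grip_width: 0.0004
grip_force: 0.0
```

Call:
jog_arm(motion=[-0.3, -0.98, 0, 0, 0, 0, 1, -0.3, -0.98, 0, 0, 0, 0, 1, -0.3, -0.98, 0, 0, 0, 0, 1, 0, 0, 0, 0, 0, 0, 1, 0, 0, 0, 0, 0, 0, 1])

```text
time: 3.48
position: [0.5747, 0.1207, 0.2105]
tool_rot: [-0.193, 0.981, 0.0, -0.001]
ft_force: [-0.3, 0.3, -0.1]
grip_width: 0.0004
grip_force: 0.0
```

```bash
python3 - <<'E'
from h import *
o=robot.get_obs();im=robot.camera("wrist");cv2.imwrite("pics/w1.png",im)
import pickle;pickle.dump(o,open("w1.pkl","wb"))
print(o["time"],o["position"],o["tool_rot"],o["ft_force"],o["grip_width"])
E
```

```text
3.475 [0.5746534  0.1207053  0.21046058] [-1.92705969e-01  9.81255975e-01  4.34649624e-04 -9.65649869e-04] [-0.29895345  0.28892047 -0.07952516] 0.0003552208695960206
```

View pics/w1.png

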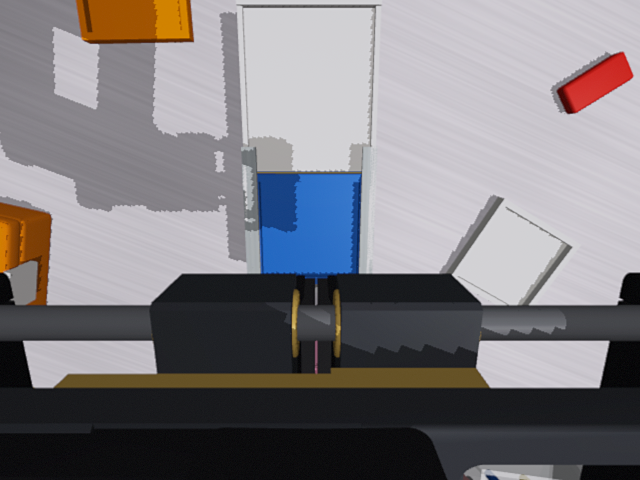

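The wrist picture shows the shelf-end corners at (237,5) and (381,5). The coaster's front edge runs from (258,173) to (361,173), and the lip front ends are at (246,148) and (371,147). The caddy is upright in the image, so its yaw is right.

```bash
python3 - <<'E'
from h import *
import pickle;o=pickle.load(open("w1.pkl","rb"))
P=[ray("wrist",u,z,o) for u,z in(((237,5),.0615),((381,5),.0615),((258,173),.069),((361,173),.069),((261,274),.071),((358,274),.071))]
for p in P:print(p.round(4))
print(np.linalg.norm(P[0]-P[1]),np.linalg.norm(P[2]-P[3]),np.linalg.norm(P[4]-P[5]))
e=(P[0]+P[1])/2;f=(P[2]+P[3])/2;g=(P[4]+P[5])/2
d=e-f;print("yaw",np.degrees(np.arctan2(d[1],d[0])),"len",np.hypot(*d[:2]), "edge yaws",[np.degrees(np.arctan2(*(b-a)[[1,0]])) for a,b in((P[0],P[1]),(P[2],P[3]))])
u=d[:2]/np.hypot(*d[:2]);print("origin from end",e[:2]-.1175*u,"from front",f[:2]+.012*u)
R=Ro.from_quat(o["tool_rot"]).as_matrix();print("tool",R[:,0],np.degrees(np.arctan2(R[1,0],R[0,0])))
E
```

```text
[0.44   0.001  0.0615]
[0.3985 0.1024 0.0615]
[0.5515 0.0598 0.069 ]
[0.5194 0.1384 0.069 ]
[0.6323 0.0924 0.071 ]
[0.6002 0.1712 0.071 ]
0.10957655823636613 0.08493610208199372 0.08507906917212203
yaw -157.77436037103553 len 0.12549087661922181 edge yaws [np.float64(112.26348888414022), np.float64(112.2364496716203)]
origin from end [0.52803893 0.09610197] from front [0.52432768 0.0945855 ]
tool [-0.92572695 -0.37818861  0.00172758] -157.77843930577234
```

Call:
jog_arm(motion=[0, -0.12, 0.8, 0, 0, 0, 1, 0, 0, 0.8, 0, 0, 0, 1, 0, 0, 0.8, 0, 0, 0, 1, 0, 0, 0.5, 0, 0, 0, 1, 0, 0, 0.2, 0, 0, 0, 1, 0, 0, 0.15, 0, 0, 0, 1, 0, 0, 0.15, 0, 0, 0, 1, 0, 0, 0, 0, 0, 0, 1, 0, 0, 0, 0, 0, 0, 1])

```text
time: 4.65
position: [0.5778, 0.116, 0.0755]
tool_rot: [-0.193, 0.981, -0.0, 0.0]
ft_force: [0.0, -0.0, 0.1]
grip_width: 0.0003
grip_force: 0.0
```

```bash
python3 - <<'E'
from h import *
o=robot.get_obs();print(o["time"],o["position"],o["ft_force"])
d=o["position"]-[.5243,.0946,0];print("caddy xy",d[0]*-.9257+d[1]*-.3782,d[0]*.3782-d[1]*.9257)
E
```

```text
4.65 [0.57777724 0.11603067 0.07553763] [ 0.00749755 -0.03809092  0.08608985]
caddy xy -0.05760895854968706 0.0003867178986413644
```

Call:
jog_arm(motion=[0.25, 0, 0.04, 0, 0, 0, 1, 0.2, 0, 0, 0, 0, 0, 1, 0.1, 0, 0, 0, 0, 0, 1, 0.1, 0, 0, 0, 0, 0, 1, 0.1, 0, 0, 0, 0, 0, 1, 0.1, 0, 0, 0, 0, 0, 1, 0.1, 0, 0, 0, 0, 0, 1, 0.1, 0, 0, 0, 0, 0, 1])

```text
time: 5.65
position: [0.5383, 0.1001, 0.0735]
tool_rot: [-0.193, 0.981, -0.0, 0.0]
ft_force: [0.2, 1.1, -0.0]
grip_width: 0.0006
grip_force: 0.0
```

```bash
python3 - <<'E'
from h import *
o=robot.get_obs();print(o["ft_force"])
a=robot.camera("wrist")[0:300,160:480];b=robot.camera("side")[225:345,180:370]
cv2.imwrite("pics/p1.png",np.hstack([cv2.resize(a,(400,375)),cv2.resize(b,(400,375*1))]))
E
```

```text
[ 0.18861498  1.0714934  -0.01559312]
```

View pics/p1.png

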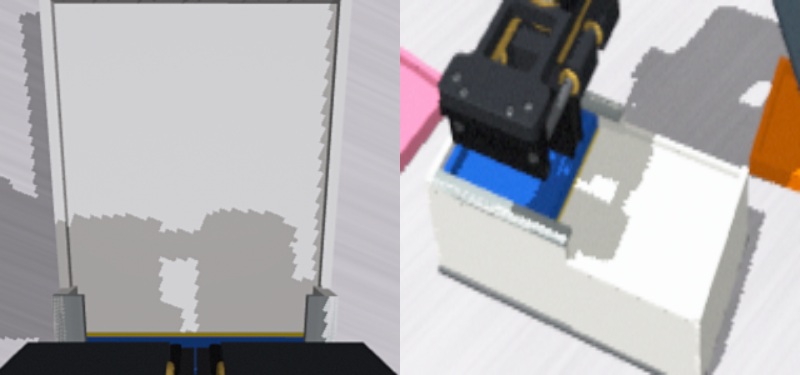

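The coaster has not moved yet; its front edge is still at the wall, and the fingertips sit inside the recess just short of the front rim. I'll go on slowly.

Call:
jog_arm(motion=[0.1, 0, 0, 0, 0, 0, 1, 0.1, 0, 0, 0, 0, 0, 1, 0.1, 0, 0, 0, 0, 0, 1])

```text
time: 6.12
position: [0.5271, 0.0955, 0.0734]
tool_rot: [-0.193, 0.981, 0.0, -0.0]
ft_force: [-0.3, -0.4, 0.8]
grip_width: 0.0001
grip_force: 0.0
```

```bash
python3 - <<'E'
from h import *
o=robot.get_obs();print(o["ft_force"],o["position"])
a=robot.camera("wrist")[100:300,220:420];b=robot.camera("side")[235:325,190:320]
cv2.imwrite("pics/p2.png",np.hstack([cv2.resize(a,(300,300)),cv2.resize(b,(480,332))[:300]]))
E
```

```text
[-0.29936148 -0.4402144   0.81767815] [0.52712669 0.09551659 0.07343768]
```

View pics/p2.png

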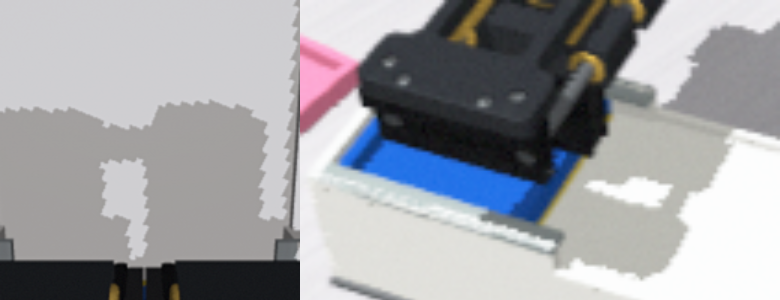

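The coaster still has not moved: its front edge is at about (256,293)–(273,262) in the side image, as before. I'll project the tool into that view to see where the tips are relative to the rim.

```bash
python3 - <<'E'
from h import *
o=robot.get_obs();R=Ro.from_quat(o["tool_rot"]).as_matrix();print(o["q"],o["grip_width"])
b=robot.camera("side");s=4
im=cv2.resize(b[200:340,180:380],None,fx=s,fy=s,interpolation=cv2.INTER_CUBIC)
for z,c in((.011,(0,0,255)),(0,(0,255,255)),(-.043,(0,255,0))):
  for x,y in((0,0),(.0095,0),(.0095,-.015),(.0095,.015)):
    p=proj("side",o["position"]+R@[x,y,z])[0];q=(np.array(p)-[180,200]+.5)*s-.5
    cv2.circle(im,tuple(int(v) for v in q),3,c,-1)
cv2.imwrite("pics/p3.png",im)
E
```

```text
[-2.95015525e-02  6.15520713e-01  1.77353898e+00 -2.96173830e-05
  7.53374752e-01 -1.98848293e+00] 0.00027550415158458666
```

View pics/p3.png

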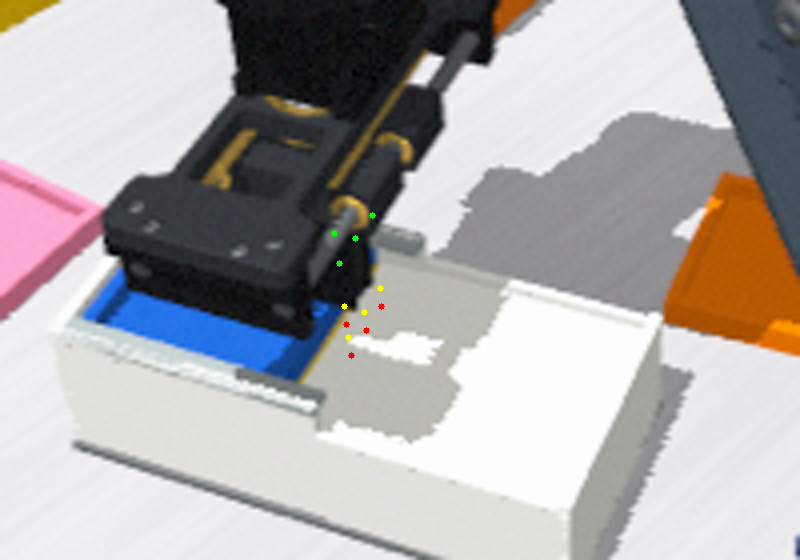

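The projection disagrees with the picture. The visible fingers end near (355,308), but the projected tips (red) fall at about (350–380, 305–355). I need a closer composite of the hand.

```bash
python3 - <<'E'
from h import *
o=robot.get_obs();R=Ro.from_quat(o["tool_rot"]).as_matrix()
w=cv2.imread("pics/w1.png")[250:390,270:360]
sc=robot.camera("scene")[150:260,270:410]; w2=robot.camera("wrist")[240:390,250:385]
sd=robot.camera("side")[245:305,210:290]
g=lambda im,W,H:np.clip(cv2.resize(im,(W,H),interpolation=cv2.INTER_CUBIC).astype(float)**.6*255**.4,0,255).astype(np.uint8)
top=np.hstack([g(w,250,300),g(w2,270,300),np.zeros((300,280,3),np.uint8)]);
bot=np.hstack([g(sc,400,300),g(sd,400,300)])
cv2.imwrite("pics/p4.png",np.vstack([top,bot]))
E
```

```text
(no output)
```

View pics/p4.png

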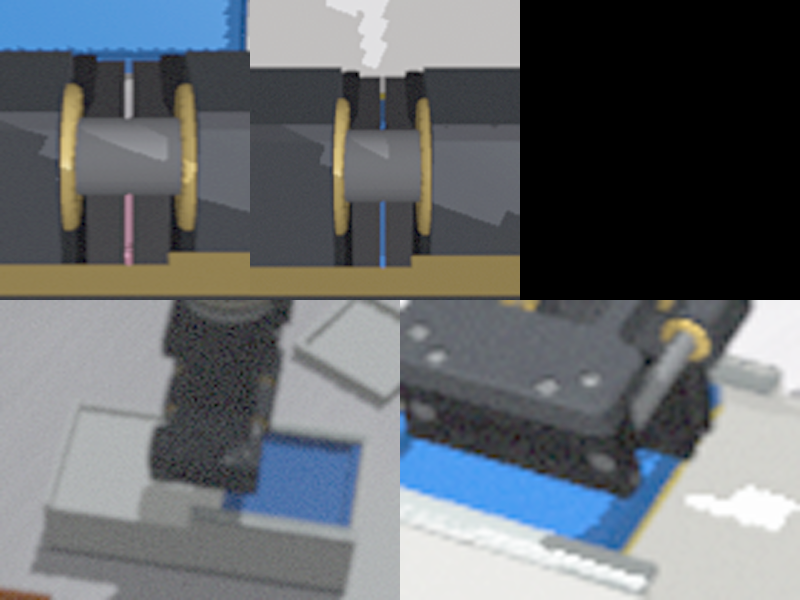

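The views agree. In the wrist image the finger ends show at row ~278, where tips reaching 11 mm ahead should show at ~261. In the side image they end at about (268,276) instead of (271,282). The tips are therefore really higher, passing above the rim. I'll back off and feel for the recess floor.

Call:
jog_arm(motion=[-0.4, 0, 0, 0, 0, 0, 1, -0.4, 0, 0, 0, 0, 0, 1, 0, 0, 0.1, 0, 0, 0, 1, 0, 0, 0.1, 0, 0, 0, 1, 0, 0, 0.05, 0, 0, 0, 1, 0, 0, 0, 0, 0, 0, 1])

```text
time: 7.18
position: [0.5563, 0.1076, 0.0631]
tool_rot: [-0.193, 0.981, 0.0, -0.001]
ft_force: [-0.5, 0.3, -0.2]
grip_width: 0.0001
grip_force: 0.0
```

Call:
jog_arm(motion=[0, 0, 0.05, 0, 0, 0, 1, 0, 0, 0, 0, 0, 0, 1])

```text
time: 7.42
position: [0.5569, 0.1077, 0.0614]
tool_rot: [-0.193, 0.981, 0.0, -0.0]
ft_force: [0.4, 0.9, 1.2]
grip_width: 0.0005
grip_force: 0.0
```

Call:
jog_arm(motion=[0, 0, 0.05, 0, 0, 0, 1, 0, 0, 0, 0, 0, 0, 1])

```text
time: 7.68
position: [0.5569, 0.1077, 0.0593]
tool_rot: [-0.193, 0.981, 0.0, -0.0]
ft_force: [0.4, 0.6, -0.9]
grip_width: 0.0007
grip_force: 0.0
```

Call:
jog_arm(motion=[0, 0, 0.05, 0, 0, 0, 1, 0, 0, 0, 0, 0, 0, 1])

```text
time: 7.92
position: [0.5569, 0.1077, 0.0572]
tool_rot: [-0.193, 0.981, 0.0, -0.0]
ft_force: [-0.3, -0.5, -0.4]
grip_width: 0.0004
grip_force: 0.0
```

Call:
jog_arm(motion=[0, 0, 0.05, 0, 0, 0, 1, 0, 0, 0, 0, 0, 0, 1])

```text
time: 8.18
position: [0.5569, 0.1077, 0.0553]
tool_rot: [-0.193, 0.981, 0.0, -0.0]
ft_force: [-0.8, -0.0, -0.1]
grip_width: 0.0004
grip_force: 0.0
```

Call:
jog_arm(motion=[0, 0, 0.05, 0, 0, 0, 1, 0, 0, 0, 0, 0, 0, 1])

```text
time: 8.43
position: [0.5569, 0.1077, 0.0533]
tool_rot: [-0.193, 0.981, 0.0, -0.0]
ft_force: [-0.5, 0.4, -0.0]
grip_width: 0.0005
grip_force: 0.0
```

Call:
jog_arm(motion=[0, 0, 0.05, 0, 0, 0, 1, 0, 0, 0, 0, 0, 0, 1])

```text
time: 8.68
position: [0.5569, 0.1077, 0.0513]
tool_rot: [-0.193, 0.981, 0.0, -0.0]
ft_force: [-0.5, 0.1, 0.2]
grip_width: 0.0003
grip_force: 0.0
```

Call:
jog_arm(motion=[0, 0, 0.04, 0, 0, 0, 1, 0, 0, 0, 0, 0, 0, 1])

```text
time: 8.93
position: [0.5569, 0.1077, 0.0497]
tool_rot: [-0.193, 0.981, 0.0, -0.0]
ft_force: [0.9, 0.4, -1.0]
grip_width: 0.0002
grip_force: 0.0
```

Call:
jog_arm(motion=[0, 0, 0.04, 0, 0, 0, 1, 0, 0, 0, 0, 0, 0, 1])

```text
time: 9.18
position: [0.5572, 0.1077, 0.0486]
tool_rot: [-0.193, 0.981, -0.0, 0.0]
ft_force: [-0.8, -0.7, 3.9]
grip_width: 0.0005
grip_force: 1.9
```

Call:
jog_arm(motion=[0, 0, 0.04, 0, 0, 0, 1, 0, 0, 0, 0, 0, 0, 1])

```text
time: 9.43
position: [0.5572, 0.1077, 0.0468]
tool_rot: [-0.193, 0.981, -0.0, 0.0]
ft_force: [-1.0, 0.1, 3.8]
grip_width: 0.0005
grip_force: 2.1
```

Call:
jog_arm(motion=[0, 0, 0.04, 0, 0, 0, 1, 0, 0, 0, 0, 0, 0, 1])

```text
time: 9.68
position: [0.5571, 0.1077, 0.045]
tool_rot: [-0.193, 0.981, -0.0, 0.0]
ft_force: [-0.8, 0.3, 4.0]
grip_width: 0.0005
grip_force: 2.1
```

Contact came at TCP z = 0.0488, with 4 N, the spring force. The tips are therefore 11 mm behind the TCP, not ahead of it. I'll rise to 3 mm off the floor and push.

Call:
jog_arm(motion=[0, 0, -0.1, 0, 0, 0, 1, 0, 0, -0.07, 0, 0, 0, 1, 0, 0, 0, 0, 0, 0, 1, 0.1, 0, 0, 0, 0, 0, 1, 0.1, 0, 0, 0, 0, 0, 1, 0.1, 0, 0, 0, 0, 0, 1, 0.1, 0, 0, 0, 0, 0, 1])

```text
time: 10.55
position: [0.5483, 0.103, 0.0521]
tool_rot: [-0.192, 0.981, -0.0, 0.007]
ft_force: [10.6, 6.5, -10.6]
grip_width: 0.0007
grip_force: 6.0
```

Call:
jog_arm(motion=[0, 0, 0.02, 0, 0, 0, 1, 0, 0, 0.02, 0, 0, 0, 1])

```text
time: 10.8
position: [0.5453, 0.1019, 0.0511]
tool_rot: [-0.193, 0.981, -0.0, 0.003]
ft_force: [3.6, 0.5, 3.7]
grip_width: 0.0006
grip_force: 1.9
```

Call:
jog_arm(motion=[0.05, 0, -0.01, 0, 0, 0, 1, 0.1, 0, -0.005, 0, 0, 0, 1, 0.1, 0, 0, 0, 0, 0, 1, 0.1, 0, 0, 0, 0, 0, 1])

```text
time: 11.3
position: [0.5327, 0.0965, 0.0512]
tool_rot: [-0.193, 0.981, -0.0, 0.004]
ft_force: [8.4, 2.6, -2.9]
grip_width: 0.0004
grip_force: 3.8
```

Call:
jog_arm(motion=[0.12, 0, 0, 0, 0, 0, 1, 0.12, 0, 0, 0, 0, 0, 1, 0.12, 0, 0, 0, 0, 0, 1, 0.12, 0, 0, 0, 0, 0, 1, 0.12, 0, 0, 0, 0, 0, 1, 0.12, 0, 0, 0, 0, 0, 1])

```text
time: 12.05
position: [0.5062, 0.0855, 0.0512]
tool_rot: [-0.193, 0.981, -0.001, 0.004]
ft_force: [7.3, 2.8, -4.1]
grip_width: 0.0009
grip_force: 4.0
```

```bash
python3 - <<'E'
from h import *
o=robot.get_obs();print(o["time"],o["ft_force"])
im=robot.camera("wrist");cv2.imwrite("pics/w3.png",im)
h=cv2.cvtColor(im,cv2.COLOR_BGR2HSV);m=cv2.inRange(h,(100,120,60),(125,255,255));m[276:]=0
y,x=np.where(m);u=(x.mean(),y.min());print("front row",y.min(),x.min(),x.max())
p=ray("wrist",u,.068,o);d=p-[.5243,.0946,0];print("front caddy x",d[0]*-.9257+d[1]*-.3782,d[0]*.3782-d[1]*.9257)
d=o["position"]-[.5243,.0946,0];print("tcp",d[0]*-.9257+d[1]*-.3782,d[0]*.3782-d[1]*.9257)
E
```

```text
12.05 [ 7.29019339  2.75423125 -4.08401976]
front row 258 206 425
front caddy x 0.03934751910749769 0.0009423849839156097
tcp 0.020186834848469958 0.0015688691377410647
```

Call:
jog_arm(motion=[0.12, 0, 0, 0, 0, 0, 1, 0.12, 0, 0, 0, 0, 0, 1, 0.12, 0, 0, 0, 0, 0, 1, 0.12, 0, 0, 0, 0, 0, 1, 0.12, 0, 0, 0, 0, 0, 1, 0.12, 0, 0, 0, 0, 0, 1, 0.12, 0, 0, 0, 0, 0, 1, 0.12, 0, 0, 0, 0, 0, 1])

```text
time: 13.1
position: [0.4704, 0.0708, 0.0513]
tool_rot: [-0.193, 0.981, -0.001, 0.004]
ft_force: [5.8, 2.4, -2.1]
grip_width: 0.0002
grip_force: 3.7
```

Call:
jog_arm(motion=[0.12, 0, 0, 0, 0, 0, 1, 0.12, 0, 0, 0, 0, 0, 1, 0.12, 0, 0, 0, 0, 0, 1, 0.12, 0, 0, 0, 0, 0, 1, 0.1, 0, 0, 0, 0, 0, 1, 0, 0, 0, 0, 0, 0, 1])

```text
time: 13.85
position: [0.4441, 0.0621, 0.0507]
tool_rot: [-0.193, 0.981, 0.0, -0.001]
ft_force: [-0.6, -0.0, 0.7]
grip_width: 0.0004
grip_force: 0.0
```

```bash
cat > chk.py <<'E'
from h import *
o=robot.get_obs();print(o["time"],o["position"],o["ft_force"])
im=robot.camera("wrist");cv2.imwrite("pics/w%d.png"%(o["time"]*100),im)
h=cv2.cvtColor(im,cv2.COLOR_BGR2HSV);m=cv2.inRange(h,(100,120,60),(125,255,255));m[276:]=0
y,x=np.where(m);u=(x.mean(),y.min());print("front row",y.min(),y.max(),x.min(),x.max())
p=ray("wrist",u,.068,o);d=p-[.5243,.0946,0];print("front caddy x",d[0]*-.9257+d[1]*-.3782,d[0]*.3782-d[1]*.9257)
d=o["position"]-[.5243,.0946,0];print("tcp",d[0]*-.9257+d[1]*-.3782,d[0]*.3782-d[1]*.9257)
E
python3 chk.py
```

```text
13.85 [0.44414813 0.06208163 0.05069814] [-0.57548394 -0.0264792   0.68217788]
front row 0 275 189 424
front caddy x 0.20468372291071468 0.0070420102420380715
tcp 0.08649502898080662 -0.00021118236878960028
```

Call:
jog_arm(motion=[-0.2, 0, 0, 0, 0, 0, 1, 0, 0, -0.4, 0, 0, 0, 1, 0, 0, -0.9, 0, 0, 0, 1, 0, 0, -0.9, 0, 0, 0, 1, -0.8, 0, -0.9, 0, 0, 0, 1, -0.9, 0, -0.9, 0, 0, 0, 1, -0.9, 0, 0, 0, 0, 0, 1, -0.9, 0, 0, 0, 0, 0, 1, 0, 0, 0, 0, 0, 0, 1, 0, 0, 0, 0, 0, 0, 1])

```text
time: 15.15
position: [0.5815, 0.1183, 0.2102]
tool_rot: [-0.193, 0.981, 0.0, -0.001]
ft_force: [-0.4, -0.8, -0.7]
grip_width: 0.0005
grip_force: 0.0
```

```bash
python3 - <<'E'
from h import *
import pickle
o=robot.get_obs();im=robot.camera("wrist");pickle.dump(o,open("w4.pkl","wb"));cv2.imwrite("pics/w4.png",im)
s=robot.camera("side");cv2.imwrite("pics/s4.png",s)
print(o["time"],o["position"],o["tool_rot"])
cv2.imwrite("pics/v4.png",np.hstack([cv2.resize(im[:300,170:450],(373,400)),cv2.resize(s[160:360,185:395],(420,400),interpolation=cv2.INTER_CUBIC)]))
E
```

```text
15.15 [0.58147811 0.11826613 0.21022022] [-1.93136792e-01  9.81171030e-01  1.27332449e-04 -1.25451531e-03]
```

View pics/v4.png

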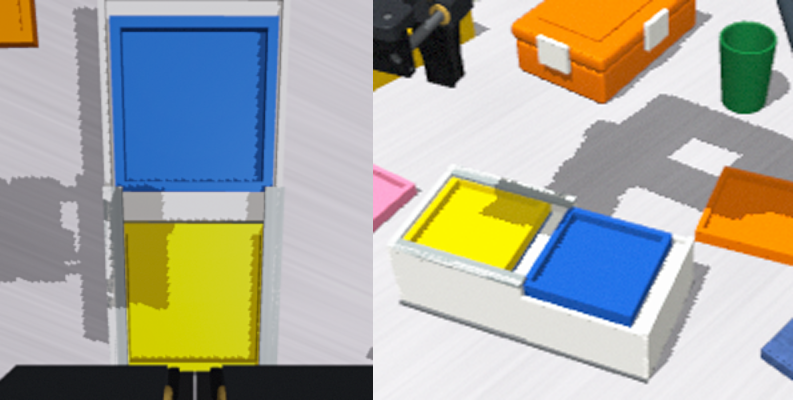

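The picture shows the blue coaster squarely on the shelf, clear of the stack (crop corners about (110,17)–(280,190)), with the yellow one up at the lips in the magazine. I'll measure the blue centre and move to the cup.

```bash
python3 - <<'E'
from h import *
import pickle
o=pickle.load(open("w4.pkl","rb"));im=cv2.imread("pics/w4.png")
h=cv2.cvtColor(im,cv2.COLOR_BGR2HSV);m=cv2.inRange(h,(100,120,60),(125,255,255))
k,l,st,ce=cv2.connectedComponentsWithStats(m);i=1+np.argmax(st[1:,4]*(ce[1:,1]<200)*(abs(ce[1:,0]-316)<120));print(st[i])
c=max(cv2.findContours((l==i).astype(np.uint8),0,2)[0],key=cv2.contourArea)
q=cv2.approxPolyDP(c,12,True)[:,0];print(q)
P=np.array([ray("wrist",a,.0675,o) for a in q.astype(float)]);print(P,P.mean(0))
print("top-rim eyeballed",[ray("wrist",(170+u/1.333,v/1.333),.0675,o)[:2].round(4) for u,v in((110,17),(280,17),(110,190),(275,190))])
E
```

```text
[  252    12   127   132 16089]
[[253  12]
 [257 139]
 [373 139]
 [378  12]]
[[0.44813202 0.01271603 0.0675    ]
 [0.53327819 0.04701722 0.0675    ]
 [0.4976305  0.13396877 0.0675    ]
 [0.4125699  0.09940737 0.0675    ]] [0.47290265 0.07327735 0.0675    ]
top-rim eyeballed [array([0.4487, 0.0126]), array([0.4124, 0.101 ]), array([0.5373, 0.0446]), array([0.4991, 0.1376])]
```

Call:
jog_arm(motion=[0.22, -0.9, 0, 0, 0, 0, -1, 0.22, -0.9, 0, 0, 0, 0, -1, 0.22, -0.9, 0, 0, 0, 0, -1, 0.22, -0.9, 0, 0, 0, 0, -1, 0.22, -0.9, 0, 0, 0, 0, -1, 0.22, -0.9, 0, 0, 0, 0, -1, 0.22, -0.9, 0, 0, 0, 0, -1, 0.22, -0.9, 0, 0, 0, 0, -1, 0.22, -0.9, 0, 0, 0, 0, -1, 0, 0, 0, 0, 0, 0, -1, 0, 0, 0, 0, 0, 0, -1])

```text
time: 16.62
position: [0.631, -0.211, 0.2107]
tool_rot: [-0.193, 0.981, 0.001, -0.0]
ft_force: [1.0, 1.1, 0.5]
grip_width: 0.0862
grip_force: 0.0
```

```bash
python3 - <<'E'
from h import *
o=robot.get_obs();im=robot.camera("wrist");cv2.imwrite("pics/w5.png",im)
h=cv2.cvtColor(im,cv2.COLOR_BGR2HSV);m=cv2.inRange(h,(50,110,20),(85,255,255))
k,l,st,ce=cv2.connectedComponentsWithStats(m);i=1+np.argmax(st[1:,4]);b=st[i];print(o["time"],o["position"],b,ce[i])
R=Ro.from_quat(o["tool_rot"]).as_matrix();c=C["wrist"]
T=np.eye(4);T[:3,:3]=R;T[:3,3]=o["position"];Ti=np.linalg.inv(T@c["T_tool_cam"])
t=np.linspace(0,2*np.pi,90);B=np.array([b[0],b[1],b[0]+b[2],b[1]+b[3]])-.5
def f(p):
    X=np.vstack([np.c_[p[0]+q*np.cos(t),p[1]+q*np.sin(t),0*t+z] for q,z in((.031,.085),(.025,0))])
    Y=X@Ti[:3,:3].T+Ti[:3,3];u=np.c_[c["fx"]*Y[:,0]/Y[:,2]+c["cx"],c["fy"]*Y[:,1]/Y[:,2]+c["cy"]]
    return np.r_[u.min(0),u.max(0)]-B
s=least_squares(f,[.5665,-.239]);print("cup",s.x,f(s.x).round(1))
d=np.r_[s.x,0]-o["position"];d[2]=0;print("tool shift to cup",R.T@d)
E
```

```text
16.625 [ 0.63095057 -0.21101381  0.21065515] [ 269  102   78   81 4945] [307.6182002  142.25237614]
cup [ 0.57040565 -0.24252624] [-1.4 -1.2  1.4  1.4]
tool shift to cup [ 6.79648464e-02 -6.28483410e-03  3.26788992e-05]
```

Call:
jog_arm(motion=[0.85, -0.08, 0, 0, 0, 0, -1, 0.85, -0.08, 0, 0, 0, 0, -1, 0, 0, 0.9, 0, 0, 0, -1, 0, 0, 0.9, 0, 0, 0, -1, 0, 0, 0.5, 0, 0, 0, -1, 0, 0, 0.5, 0, 0, 0, -1, 0, 0, 0.5, 0, 0, 0, -1, 0, 0, 0.5, 0, 0, 0, -1, 0, 0, 0.3, 0, 0, 0, -1, 0, 0, 0.3, 0, 0, 0, -1, 0, 0, 0, 0, 0, 0, -1])

```text
time: 18.05
position: [0.571, -0.2427, 0.0342]
tool_rot: [-0.193, 0.981, 0.001, -0.001]
ft_force: [0.9, -0.6, -0.4]
grip_width: 0.0868
grip_force: 0.0
```

Call:
jog_arm(motion=[0, 0, 0, 0, 0, 0, 0, 0, 0, 0, 0, 0, 0, 0.5, 0, 0, 0, 0, 0, 0, 1, 0, 0, 0, 0, 0, 0, 1, 0, 0, 0, 0, 0, 0, 1, 0, 0, 0, 0, 0, 0, 1], grip_force=15)

```text
time: 18.8
position: [0.5716, -0.2433, 0.0354]
tool_rot: [-0.193, 0.981, -0.0, 0.0]
ft_force: [-0.7, 2.0, 5.2]
grip_width: 0.06
grip_force: 15.8
```

Call:
jog_arm(motion=[0, 0, -0.15, 0, 0, 0, 1, 0, 0, -0.4, 0, 0, 0, 1, 0, 0, -0.8, 0, 0, 0, 1, 0, 0, -0.8, 0, 0, 0, 1, 0, 0, -0.7, 0, 0, 0, 1, 0, 0, -0.4, 0, 0, 0, 1, 0, 0, 0, 0, 0, 0, 1], grip_force=18)

```text
time: 19.68
position: [0.5721, -0.2438, 0.1663]
tool_rot: [-0.193, 0.981, -0.001, 0.001]
ft_force: [0.2, -0.9, -2.8]
grip_width: 0.06
grip_force: 18.4
```

Call:
jog_arm(motion=[-0.025, 0.275, 0, 0, 0, 0, 1, -0.05, 0.55, 0, 0, 0, 0, 1, -0.075, 0.825, 0, 0, 0, 0, 1, -0.075, 0.825, 0, 0, 0, 0, 1, -0.075, 0.825, 0, 0, 0, 0, 1, -0.075, 0.825, 0, 0, 0, 0, 1, -0.075, 0.825, 0, 0, 0, 0, 1, -0.075, 0.825, 0, 0, 0, 0, 1, -0.075, 0.825, 0, 0, 0, 0, 1, -0.075, 0.825, 0, 0, 0, 0, 1, -0.05, 0.55, 0, 0, 0, 0, 1, -0.025, 0.275, 0, 0, 0, 0, 1])

```text
time: 21.18
position: [0.4719, 0.0754, 0.1643]
tool_rot: [-0.194, 0.981, 0.0, -0.001]
ft_force: [-0.5, -0.1, -2.5]
grip_width: 0.0596
grip_force: 18.4
```

Call:
jog_arm(motion=[0, 0, 0, 0, 0, 0, 1, 0, 0, 0, 0, 0, 0, 1])

```text
time: 21.42
position: [0.4746, 0.073, 0.1648]
tool_rot: [-0.193, 0.981, -0.0, 0.0]
ft_force: [-0.2, 0.6, -2.7]
grip_width: 0.0599
grip_force: 18.4
```

```bash
python3 - <<'E'
from h import *
o=robot.get_obs();R=Ro.from_quat(o["tool_rot"]).as_matrix()
print(o["time"],o["position"],o["ft_force"],o["grip_width"]);d=np.array([.474,.0738,.0939])-o["position"];print("tool shift /4cm",R.T@d/.04)
s=robot.camera("side");cv2.imwrite("pics/s6.png",s)
h=cv2.cvtColor(s,cv2.COLOR_BGR2HSV);m=cv2.inRange(h,(50,120,20),(85,255,255));k,l,st,ce=cv2.connectedComponentsWithStats(m);i=1+np.argmax(st[1:,4]);print(st[i])
p=o["position"].copy();p[2]-=.0354;print("bottom/top expected",proj("side",[p,p+[0,0,.085]]))
E
```

```text
21.425 [0.47456899 0.07300661 0.16480058] [-0.19378657  0.62471855 -2.74894242] 0.05986470910216252
tool shift /4cm [0.00603214 0.02453663 1.77250237]
[ 280  210   35   63 1158]
bottom/top expected [[295.32487476 260.34236708]
 [292.62008974 218.39725327]]
```

Call:
jog_arm(motion=[0, 0.02, 0.5, 0, 0, 0, 1, 0, 0, 0.5, 0, 0, 0, 1, 0, 0, 0.4, 0, 0, 0, 1, 0, 0, 0.2, 0, 0, 0, 1, 0, 0, 0.05, 0, 0, 0, 1, 0, 0, 0.03, 0, 0, 0, 1, 0, 0, 0.03, 0, 0, 0, 1, 0, 0, 0, 0, 0, 0, 1])

```text
time: 22.48
position: [0.4741, 0.0742, 0.0967]
tool_rot: [-0.193, 0.981, -0.0, 0.0]
ft_force: [-0.7, 0.7, -2.1]
grip_width: 0.0596
grip_force: 18.4
```

Call:
jog_arm(motion=[0, 0, 0.02, 0, 0, 0, 1, 0, 0, 0, 0, 0, 0, 1])

```text
time: 22.72
position: [0.474, 0.0742, 0.0957]
tool_rot: [-0.193, 0.981, -0.0, 0.0]
ft_force: [-0.5, 0.2, -2.5]
grip_width: 0.0596
grip_force: 18.4
```

Call:
jog_arm(motion=[0, 0, 0.02, 0, 0, 0, 1, 0, 0, 0, 0, 0, 0, 1])

```text
time: 22.98
position: [0.4739, 0.0742, 0.0948]
tool_rot: [-0.193, 0.981, 0.0, -0.0]
ft_force: [0.1, 0.2, -1.9]
grip_width: 0.0595
grip_force: 18.4
```

Call:
jog_arm(motion=[0, 0, 0.02, 0, 0, 0, 1, 0, 0, 0, 0, 0, 0, 1])

```text
time: 23.22
position: [0.474, 0.0742, 0.094]
tool_rot: [-0.193, 0.981, -0.0, -0.0]
ft_force: [-0.4, -0.7, -2.2]
grip_width: 0.0595
grip_force: 18.4
```

Call:
jog_arm(motion=[0, 0, 0.015, 0, 0, 0, 1, 0, 0, 0, 0, 0, 0, 1])

```text
time: 23.48
position: [0.4742, 0.0743, 0.0938]
tool_rot: [-0.193, 0.981, -0.0, 0.0]
ft_force: [-1.4, 0.6, 3.9]
grip_width: 0.06
grip_force: 18.6
```

Call:
jog_arm(motion=[0, 0, -0.005, 0, 0, 0, -0.42, 0, 0, 0, 0, 0, 0, -0.5, 0, 0, 0, 0, 0, 0, -0.7, 0, 0, 0, 0, 0, 0, -1, 0, 0, 0, 0, 0, 0, -1, 0, 0, 0, 0, 0, 0, -1])

```text
time: 24.22
position: [0.474, 0.0741, 0.0936]
tool_rot: [-0.193, 0.981, -0.0, 0.0]
ft_force: [0.4, 0.8, 0.5]
grip_width: 0.0862
grip_force: 0.0
```

Call:
jog_arm(motion=[0, 0, -0.2, 0, 0, 0, -1, 0, 0, -0.4, 0, 0, 0, -1, 0, 0, -0.8, 0, 0, 0, -1, 0, 0, -0.9, 0, 0, 0, -1, 0, 0, -0.9, 0, 0, 0, -1, -0.9, 0, 0, 0, 0, 0, -1, -0.9, 0, 0, 0, 0, 0, -1, -0.9, 0, 0, 0, 0, 0, -1, -0.9, 0, 0, 0, 0, 0, -1, 0, 0, 0, 0, 0, 0, -1, 0, 0, 0, 0, 0, 0, -1])

```text
time: 25.6
position: [0.6061, 0.1286, 0.2215]
tool_rot: [-0.193, 0.981, 0.0, -0.001]
ft_force: [0.7, 0.4, -0.1]
grip_width: 0.0871
grip_force: 0.0
```

```bash
python3 - <<'E'
from h import *
o=robot.get_obs();print(o["time"],o["position"],o["ft_force"],o["joint_velocities"].round(3))
s=robot.camera("side");cv2.imwrite("pics/s7.png",s);w=robot.camera("wrist");cv2.imwrite("pics/w7.png",w)
t=np.linspace(0,2*np.pi,90);B=None
for n,im in(("side",s),):
    h=cv2.cvtColor(im,cv2.COLOR_BGR2HSV);m=cv2.inRange(h,(50,120,20),(85,255,255));k,l,st,ce=cv2.connectedComponentsWithStats(m);i=1+np.argmax(st[1:,4]);b=st[i];print("cup bbox",b)
X=np.vstack([np.c_[.474+q*np.cos(t),.074+q*np.sin(t),0*t+z] for q,z in((.031,.1435),(.025,.0585))])
u=proj("side",X);print("expected upright bbox",u.min(0),u.max(0)-u.min(0))
# static check of the caddy contents: yellow and blue
for nm,lo,hi in(("yellow",(22,120,80),(35,255,255)),("blue",(105,180,60),(125,255,255))):
    for f,im in(("before","pics/s4.png"),("now","pics/s7.png")):
        m=cv2.inRange(cv2.cvtColor(cv2.imread(im),cv2.COLOR_BGR2HSV)[200:360,180:360],lo,hi);print(nm,f,cv2.boundingRect(m),cv2.countNonZero(m))
E
```

```text
25.6 [0.60607288 0.12858898 0.22152912] [ 0.73284371  0.39898154 -0.08458554] [-0.005 -0.011  0.019  0.002 -0.004  0.001]
cup bbox [ 276  244   39   60 1864]
expected upright bbox [274.68230415 240.99605773] [39.9849553  61.72614661]
yellow before (0, 0, 94, 95) 2107
yellow now (12, 0, 82, 95) 2045
blue before (80, 64, 74, 59) 2755
blue now (81, 72, 73, 51) 1624
```

```bash
python3 -c "
from rig import robot
print(robot.hand_in())"
```

```text
the job is handed in; nothing more can be done
None
```

The job is handed in at about 26 s: the blue coaster is on the shelf, the yellow one has risen into its place, and the green cup stands upright, released, in the blue coaster's recess; the final cup check was by image measurement.

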